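Press a glued furniture foot on the spring stand

TASK

Bond the sole of the light wooden furniture foot: stand it upright, rubber sole down, in the round nest of the spring press stand and let go, then press the timer's red plunger down to its stop and let it spring back up. Next push down on the foot in its nest until the stand's yellow pointer is in the green band, never going into the red, and keep it there: the program finishes while you are still holding it pressed. Leave the dark feet and everything else on the table where they are.

Things in the scene. Friction and masses are not known exactly. Their poses are not given: they have to be found in the camera images.
- foot_mid (a point): the loose light-wood furniture foot with black rubber sole: round, upright, 50 tall, 42 dia at the sole, narrowing to 37 dia from 30 above its underside up to the flat top; about 0.07 kg. The point is its centre, 25 above its underside; z is up the foot. It starts standing sole down on the table, and the same way up is wanted in the nest
- foot: the same light-wood foot; origin at the centre of its underside
- nest (a point): centre of the nest floor, where the foot's underside rests: a round aluminium cup on a spring, inner dia 56, outer dia 68, rim 8 above its floor; the floor is 75 above the table at rest and sinks as it is pressed
- stand: the spring press stand, fixed to the table; origin at the underside of its base plate, below the nest centre. Base 120 x 190. At 78 along its y axis stands the scale, a 26 x 12 post 100 tall; a yellow pointer bar on the cup reaches to it. Green band: 10 to 20 of travel; red band: from 24 of travel down
- nest_plate (a joint): travel of the sprung nest in m: 0 at rest (up), grows as it is pressed down, hard stop at 0.028. Green 0.010 to 0.020 (middle 0.015), red from 0.024. With the foot in it, pushing it takes about 3 N to start, about 9.5 N at 0.015 and 13.5 N at 0.024; it springs back up when let go
- plunger_top (a point): centre of the top of the timer's red spring plunger, 36 dia, 74 above the table at rest, in the middle of a white box 100 x 100 x 45 tall that is fixed to the table
- timer_plunger (a joint): travel of the timer plunger in m: 0 up, grows as it is pressed straight down, stop at 0.012 (about 5 N there); springs back up when let go
- dark_foot_a: finished furniture foot, dark wood with black rubber sole, same shape and size as the light one (42 dia, 50 tall); loose. Origin: centre of its underside. Leave alone
- dark_foot_b: second finished dark wood foot, as dark_foot_a. Leave alone
- glue_bottle: closed yellow bottle with red cap, 48 dia, 120 tall; loose. Origin: centre of its underside. Leave alone
- tape_roll: cardboard-brown roll lying flat, 100 outer dia, 48 tall; loose. Origin: centre of its underside. Leave alone
- green_carton: bright green box 100 x 160 x 75 tall; loose. Origin: centre of its underside. Leave alone
- mug: blue mug, 80 dia, 90 tall; loose. Origin: centre of its underside. Leave alone
- screwdriver: screwdriver with red handle, lying on the table, about 200 long; loose. Origin: under its middle. Leave alone
Not all that is in view belongs to the job. What is shaped like the foot but blue or orange is not meant.

How it is judged (in metres and radians):
On the way, in this order (a step that is already met when the one before it is completed fails the run):
1. the light foot stands upright in the nest and has been let go (horizontal distance between foot_mid and nest below 0.009 m and z of foot_mid in the frame of nest between 0.018 and 0.03 m and angle between foot_mid's own z axis and vertical below 0.15 rad and contact force between the fingers and foot below 0.1 N and contact force between foot and nest_plate above 0.2 N), for 0.2 s.
2. the timer plunger is pressed to its stop with the foot standing in the nest (horizontal distance between foot_mid and nest below 0.009 m and z of foot_mid in the frame of nest between 0.018 and 0.03 m and angle between foot_mid's own z axis and vertical below 0.15 rad and value of joint timer_plunger above 0.0105 m), for 0.05 s.
3. the plunger is back up and the foot is pushed down with the pointer in the green band (horizontal distance between foot_mid and nest below 0.009 m and z of foot_mid in the frame of nest between 0.018 and 0.03 m and angle between foot_mid's own z axis and vertical below 0.15 rad and value of joint nest_plate between 0.01 and 0.02 m and contact force between the fingers and foot above 3 N and contact force between foot and nest_plate above 5 N and value of joint timer_plunger below 0.003 m), for 0.3 s.
At the end, for the whole second after the job is handed in: Through the last second the robot is pushing on the foot (over 3 N, and over 5 N from foot to nest) with the nest 10 to 20 mm down, steady; the foot upright within 0.15 rad and centred within 9 mm on the nest floor; the timer plunger back up (within 3 mm); no bystander moved by 30 mm or more (all of step 3 and velocity of joint nest_plate between -0.01 and 0.01 m/s and distance of each of dark_foot_a, dark_foot_b, glue_bottle, tape_roll, green_carton, mug, screwdriver from where it was at the start of the episode below 0.03 m); the arm keeps its last pose, push and grip.
It fails at once if the pointer goes into the red band (value of joint nest_plate above 0.024 m).
It fails at once if a bystander is moved by 30 mm or more (distance of any of dark_foot_a, dark_foot_b, glue_bottle, tape_roll, green_carton, mug, screwdriver from where it was at the start of the episode above 0.03 m).
It also fails if it takes over 61 s, if anything falls off the work surface, if the arm or the gripper's body presses on something with over 40 N, if the wrist force passes 120 N, or if a joint passes its speed limit or range.

ROBOT

A 6-joint arm with a two-finger parallel gripper is mounted at the origin on the work surface. World frame = base frame: x ahead of the robot, y to its left, z up, the work surface at z = 0. Lengths are in m, angles in degrees, forces in N, time in s.
With the tool pointing down it reaches from about 0.4 to 0.825 m from the base axis. Payload 7 kg.
Tool frame: the origin (TCP) lies on the centre line of the jaws, within the pads' length; the fingertips stand 11 mm ahead of it and the grasp point (between the pads) lies 8 mm behind it; z points along the fingers, y is the direction in which the jaws open and shut (so a half turn about z gives the same grasp; the last joint's range is limited). The gripper opens to 88 mm and grips with 3 to 60 N. Pads are 19 mm wide; open, the fingers measure 130 mm over their backs; the gripper's body (78 mm by 193 mm) begins 47 mm behind the grasp point.
Start: joints at [-55.628, 20.546, 0.682, 0, -70.136, -16.507], TCP at [0.207, -0.642, 0.238] pointing down, gripper open.
Joint ranges: [-176.03, 176.03], [-82.01, 121.73], [-58.28, 71.71], [-173.87, 95.51], [-174.79, -0.11], [-173.66, 173.66]. Speed limits (degrees/s): [136.94, 136.94, 172.46, 180, 180, 180].

INTERFACE

Orientations are given as [roll, pitch, yaw] about the fixed x, y, z axes, in that order (R = Rz(yaw) Ry(pitch) Rx(roll)).
In Python, from plant import ctrl, cams, order gives the robot as it stands.
- The arm moves only by the tool jog_arm, never from a script. Its argument "motion" is a list of rows, each an object with "offset": the shift along the tool's x, y, z in mm, a list of three; "roll": the turn about the tool's z in rad; "hand": the finger opening in mm, from 0 to 87.6. A call has 1 to 20 rows; each row is the pose to reach, as a shift and turn from the pose commanded when the call began, along the tool's axes at that moment; what a row does not reach only later rows make up. A row lasts 1/12 s, in which the tool goes at most 41.7 mm and 7.16 degrees, less where a joint would pass 70% of its speed; a pose out of reach is approached as far as the arm can. A call with a gripper value outside its range is refused whole. The fingers move at their own pace and stop on an object; the grip force is fixed at half the most. Time passes only in rows, so rows that repeat a pose let the fingers close. It gives the time, the measured TCP pose, the force and the opening at its end, in the units of the state.
- ctrl.get_obs(): the state, without advancing time (a new reading comes with each control period).
- cams.snapshot(name): name is "side" or "top" or "wrist"; returns a dict with "img" (400x640x3 uint8, red, green, blue), "K" (3x3 intrinsics, pixels), "cam_to_world" (4x4, takes a point from camera to world coordinates); the wrist camera has in their place "T_tool_cam" (4x4, takes a point from camera to tool coordinates, whose origin is the TCP and whose axes are the flange's). Camera axes: x right, y down, z forward; pixel columns grow to the right and rows downward; lengths in m; the calibration is good to about 2 mm. The wrist camera is an equidistant fisheye: a pixel r from the principal point sees the ray r / f radians off the axis. A picture is of the moment at which its call begins: read the wrist's pose just before it. There is no depth.
- order.close_job(): hands the job in, once; it reports no verdict.
The state is a dict: "clock": time; "joint_pos": joint angles; "qvel": joint speeds; "tau": joint torques, N m; "tool_pos": TCP position; "orientation": TCP orientation; "force": force on the tool from outside, world axes, zero at the start; "moment": the same for the moment, N m; "opening": finger opening in m.
Only numpy, scipy, OpenCV 4.12 (cv2) and the standard library are available. Lean on these libraries where they do the work, as an engineer would, in place of code of your own. Each camera call takes 0.05 s, during which the arm holds its last target. There are 200 camera calls.

## Working session

There is one attempt and no reset: what is moved stays moved. The work goes in short steps, Python scripts to look and compute and a tool call to move; the robot and the scene stay as the last step left them, time stands still between calls to the robot, and variables do not carry over. Pictures are saved under pics/ and viewed, about 8 in all and at most 12, crops included, and the job is handed in when it is done.

Besides the shell and the picture viewer there is one more tool, called after "Call:" in YAML: its name, and indented under it one key for each argument. jog_arm: Moves the arm, as the interface text tells. Its arguments: {"type":"object","properties":{"motion":{"type":"array"}},"required":["motion"]}

```bash
mkdir -p pics; cat > h.py <<'E'
import numpy as np, cv2
from scipy.spatial.transform import Rotation as R
from plant import ctrl, cams, order
def obs(): return ctrl.get_obs()
def T():
    o=obs(); M=np.eye(4); M[:3,:3]=R.from_euler('xyz',o['orientation'],degrees=True).as_matrix(); M[:3,3]=o['tool_pos']; return M
def ray(s,px,Tw=None):
    K=s['K']; x=(px[0]-K[0,2])/K[0,0]; y=(px[1]-K[1,2])/K[1,1]
    if 'cam_to_world' in s: M=s['cam_to_world']; d=np.array([x,y,1.])
    else:
        M=Tw@s['T_tool_cam']; r=np.hypot(x,y); d=np.array([x/r*np.sin(r),y/r*np.sin(r),np.cos(r)]) if r>0 else np.array([0,0,1.])
    return M[:3,3],M[:3,:3]@d
def at(s,px,z,Tw=None):
    o,d=ray(s,px,Tw); return o+d*(z-o[2])/d[2]
def proj(s,P,Tw=None):
    M=s['cam_to_world'] if 'cam_to_world' in s else Tw@s['T_tool_cam']
    p=np.linalg.inv(M)@np.append(P,1); K=s['K']
    if 'cam_to_world' in s: x,y=p[0]/p[2],p[1]/p[2]
    else:
        r=np.hypot(p[0],p[1]); a=np.arctan2(r,p[2]); x,y=p[0]/r*a,p[1]/r*a
    return np.array([K[0,0]*x+K[0,2],K[1,1]*y+K[1,2]])
def save(n,img): cv2.imwrite('pics/'+n,cv2.cvtColor(img,cv2.COLOR_RGB2BGR))
E
python3 - <<'E'
from h import *
import pickle
print(obs())
t=cams.snapshot('top'); s=cams.snapshot('side')
pickle.dump((t,s),open('ts.pkl','wb'))
save('top1.png',t['img']); save('side1.png',s['img'])
print(t['K'],t['cam_to_world'],s['cam_to_world'])
E
```

```text
{'clock': 0.0, 'joint_pos': array([-5.56280994e+01,  2.05924572e+01,  6.32803361e-01, -2.01425001e-02,
       -7.01355727e+01, -1.65077302e+01]), 'qvel': array([-0.01328176,  0.0019194 , -0.02740566,  0.0306242 , -0.01191833,
        0.00266891]), 'tau': array([ 1.33079542e-03, -5.82723355e+01,  2.93060428e+01,  6.99736252e+00,
        6.99873941e-03, -1.46209027e-04]), 'tool_pos': array([ 0.2069005 , -0.64200594,  0.23660369]), 'orientation': array([ 1.79903318e+02, -8.90618179e-03, -1.62142682e+02]), 'force': array([0.51505923, 0.19241318, 0.47360005]), 'moment': array([-0.00203317,  0.03509805,  0.10533359]), 'opening': 0.08767347456250814}
[[484.84047118   0.         326.40236938]
 [  0.         484.84047118 196.60866332]
 [  0.           0.           1.        ]] [[ 2.39348860e-02 -9.97120778e-01  7.19532896e-02  4.29968409e-01]
 [-9.99711506e-01 -2.40172067e-02 -2.78998400e-04 -3.69468914e-02]
 [ 2.00631213e-03 -7.19258538e-02 -9.97407964e-01  1.41535232e+00]
 [ 0.00000000e+00  0.00000000e+00  0.00000000e+00  1.00000000e+00]] [[ 0.68593079 -0.38548955  0.61716834 -0.08201782]
 [-0.72730904 -0.38979291  0.56487436 -0.59003804]
 [ 0.02281468 -0.83633683 -0.54774099  0.63673668]
 [ 0.          0.          0.          1.        ]]
```

View pics/top1.png

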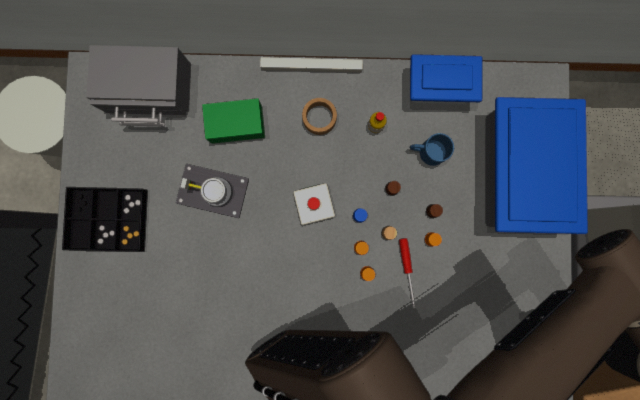

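View pics/side1.png

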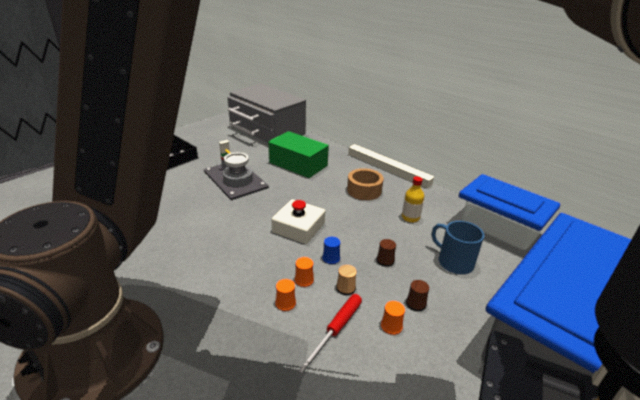

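Light wood candidates in the top view: the tan one at (390,233). The others are orange (362,248), (368,274), (434,240), blue (360,215) and dark (393,188), (435,211). Only the tan one fits; it is at (346,278) in the side view. The nest is at (214,191) and the red plunger at (314,203). I'll confirm in an enlarged crop.

```bash
python3 - <<'E'
from h import *
import pickle
t,s=pickle.load(open('ts.pkl','rb'))
def crop(i,x,y,w,h,k): return cv2.resize(i[y:y+h,x:x+w],None,fx=k,fy=k,interpolation=cv2.INTER_CUBIC)
a=crop(t['img'],340,180,100,70,4); b=crop(t['img'],170,155,100,70,4); c=crop(t['img'],285,175,100,70,4); d=crop(s['img'],300,230,100,70,4)
save('crop1.png',np.vstack([np.hstack([a,b]),np.hstack([c,d])]))
for n,p,z in [('foot top',(390,233),.05),('nest rim',(214,191),.083),('nestfl',(214,191),.075),('plg',(314,203),.074),('scale',(184,183),.1)]: print(n,at(t,p,z).round(4))
for n,p,z in [('foot side',(347,269),.05),('plg',(299,206),.074),('nest',(236,160),.083)]: print(n,at(s,p,z).round(4))
for n,p in [('or1',(362,248)),('or2',(434,240)),('or3',(368,274)),('bl',(360,215)),('da',(393,188)),('db',(435,211))]: print(n,at(t,p,.05).round(3))
E
```

```text
foot top [ 0.4303 -0.2184  0.05  ]
nest rim [0.5341 0.2728 0.083 ]
nestfl [0.5347 0.2746 0.075 ]
plg [ 0.5082 -0.0034  0.074 ]
scale [0.5527 0.3514 0.1   ]
foot side [ 0.4355 -0.2136  0.05  ]
plg [ 0.5022 -0.0082  0.074 ]
nest [0.529  0.2664 0.083 ]
or1 [ 0.387 -0.141  0.05 ]
or2 [ 0.414 -0.342  0.05 ]
or3 [ 0.315 -0.159  0.05 ]
bl [ 0.479 -0.133  0.05 ]
da [ 0.557 -0.225  0.05 ]
db [ 0.495 -0.344  0.05 ]
```

View pics/crop1.png

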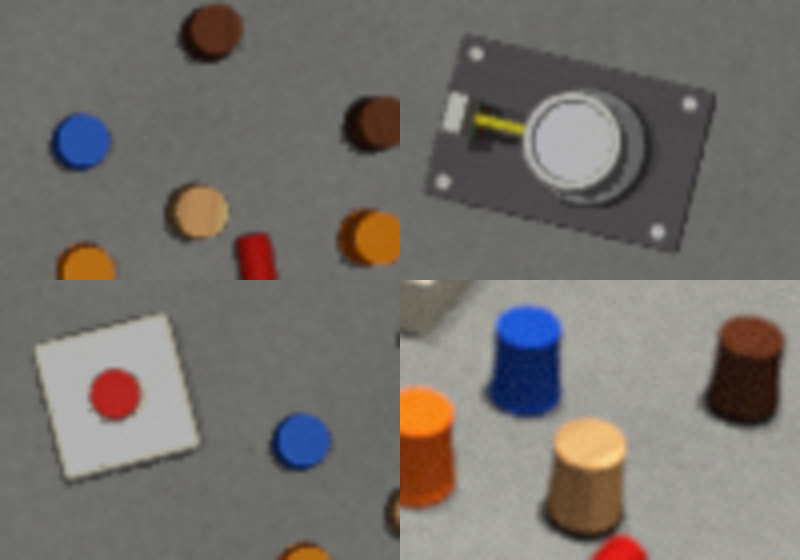

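The crop confirms the tan foot at top (390.5,233) as the light wooden one. The orange, blue and dark ones don't match. Now the approach move.

```bash
cat >> h.py <<'E'
def off(P,yaw=None):
    M=T(); o=M[:3,:3].T@(np.array(P)-M[:3,3])*1000
    print('pos',M[:3,3].round(4),'yaw',obs()['orientation'].round(2),'offset mm',o.round(1), '' if yaw is None else 'roll rad %.3f'%np.deg2rad(-((yaw-obs()['orientation'][2]+180)%360-180)))
E
python3 - <<'E'
from h import *
import pickle
t,s=pickle.load(open('ts.pkl','rb'))
print(at(t,(390.5,233),.05),at(s,(347.5,271.2),.05),at(t,(213.75,190),.083),at(t,(313.75,203.5),.074),at(s,(237,160),.083),at(s,(299,206),.074))
print(at(t,(401,239),.02),at(t,(409,272),.02))
a=at(t,(444/4+170-100,93/4+155),0.004) 
off([.43,-.217,.2],-104)
E
```

```text
[ 0.43034334 -0.21977684  0.05      ] [ 0.43119981 -0.21841281  0.05      ] [0.53686651 0.27356397 0.083     ] [ 0.50675124 -0.00273336  0.074     ] [0.5309585  0.26451084 0.083     ] [ 0.50223196 -0.00822926  0.074     ]
[ 0.41391218 -0.25415758  0.02      ] [ 0.3206118  -0.27820107  0.02      ]
pos [ 0.2069 -0.6421  0.2367] yaw [ 1.7991e+02 -1.0000e-02 -1.6214e+02] offset mm [-342.7  336.1   37.2] roll rad -1.015
```

Call:
jog_arm:
  motion:
    - {"offset":[-30,29,0],"roll":-0.1,"hand":64}
    - {"offset":[-60,58,0],"roll":-0.2,"hand":64}
    - {"offset":[-90,87,0],"roll":-0.3,"hand":64}
    - {"offset":[-120,116,0],"roll":-0.4,"hand":64}
    - {"offset":[-150,145,0],"roll":-0.5,"hand":64}
    - {"offset":[-180,174,0],"roll":-0.6,"hand":64}
    - {"offset":[-210,203,0],"roll":-0.7,"hand":64}
    - {"offset":[-240,232,0],"roll":-0.8,"hand":64}
    - {"offset":[-270,261,0],"roll":-0.9,"hand":64}
    - {"offset":[-300,290,10],"roll":-1.015,"hand":64}
    - {"offset":[-330,319,25],"roll":-1.015,"hand":64}
    - {"offset":[-343,334,50],"roll":-1.015,"hand":64}
    - {"offset":[-343,334,70],"roll":-1.015,"hand":64}
    - {"offset":[-343,334,85],"roll":-1.015,"hand":64}
    - {"offset":[-343,334,87],"roll":-1.015,"hand":64}
    - {"offset":[-343,334,87],"roll":-1.015,"hand":64}

```text
clock: 1.43
tool_pos: [0.4304, -0.2192, 0.1498]
orientation: [179.9, -0.0, -104.0]
force: [-0.1, 0.3, -0.5]
opening: 0.064
```

```bash
python3 - <<'E'
from h import *
import pickle
Tw=T(); w=cams.snapshot('wrist'); pickle.dump((w,Tw),open('w1.pkl','wb'))
off([.431,-.219,.034],-104)
print(obs()['joint_pos'].round(1),obs()['clock'])
print(proj(w,[.431,-.219,.05],Tw),proj(w,[.431,-.219,.0],Tw))
im=cv2.resize(w['img'],(800,500)); save('w1.png',im)
E
```

```text
pos [ 0.4311 -0.2195  0.1508] yaw [ 1.7997e+02 -2.0000e-02 -1.0398e+02] offset mm [-5.000e-01  1.000e-01  1.168e+02] roll rad 0.000
[ -3.6   7.  -29.9   0.  -53.2 -10.4] 1.4833
[317.8671934  204.52429027] [317.90831025 189.17098269]
```

View pics/w1.png

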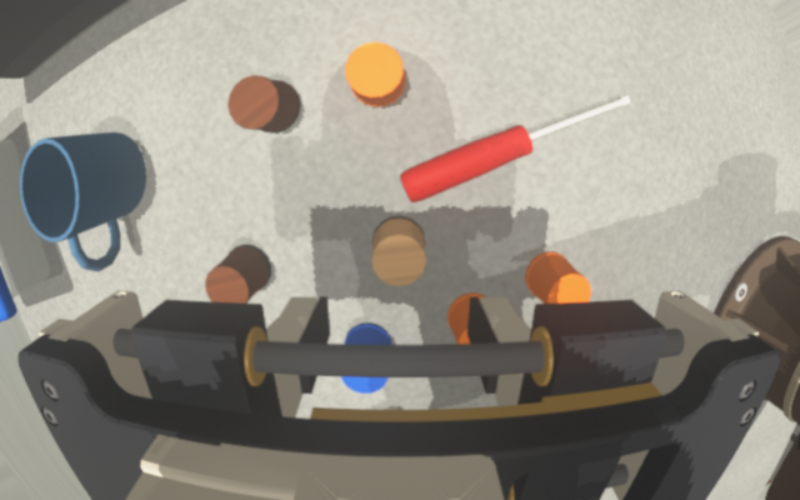

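The light foot's top is at (399,258) in the enlarged picture, which is (319,206) native and within 2 px of the prediction. The screwdriver is clear of both finger sides. Descending to grasp.

```bash
python3 - <<'E'
from h import *
import pickle
w,Tw=pickle.load(open('w1.pkl','rb'))
p=at(w,(319.2,206.4),.05,Tw);print(p); off([p[0],p[1],.034],-104)
E
```

```text
[ 0.43031418 -0.21712249  0.05      ]
pos [ 0.4311 -0.2195  0.1508] yaw [ 1.7997e+02 -2.0000e-02 -1.0398e+02] offset mm [ -2.2   1.3 116.8] roll rad 0.000
```

Call:
jog_arm:
  motion:
    - {"offset":[-1,1,20],"roll":0,"hand":64}
    - {"offset":[-1,1,45],"roll":0,"hand":64}
    - {"offset":[-1,1,70],"roll":0,"hand":64}
    - {"offset":[-1,1,90],"roll":0,"hand":64}
    - {"offset":[-1,1,105],"roll":0,"hand":64}
    - {"offset":[-1,1,114],"roll":0,"hand":64}
    - {"offset":[-1,1,116],"roll":0,"hand":64}
    - {"offset":[-1,1,116],"roll":0,"hand":64}
    - {"offset":[-1,1,116],"roll":0,"hand":30}
    - {"offset":[-1,1,116],"roll":0,"hand":30}
    - {"offset":[-1,1,116],"roll":0,"hand":30}
    - {"offset":[-1,1,116],"roll":0,"hand":30}
    - {"offset":[-1,1,116],"roll":0,"hand":30}
    - {"offset":[-1,1,116],"roll":0,"hand":30}
    - {"offset":[-1,1,116],"roll":0,"hand":30}
    - {"offset":[-1,1,116],"roll":0,"hand":30}

```text
clock: 2.82
tool_pos: [0.4306, -0.2181, 0.035]
orientation: [-180.0, -0.0, -104.0]
force: [-0.8, 1.0, 6.8]
opening: 0.036
```

Call:
jog_arm:
  motion:
    - {"offset":[0,0,-10],"roll":0,"hand":30}
    - {"offset":[0,0,-35],"roll":0,"hand":30}
    - {"offset":[0,0,-65],"roll":0,"hand":30}
    - {"offset":[-10,0,-95],"roll":0,"hand":30}
    - {"offset":[-35,1,-125],"roll":0,"hand":30}
    - {"offset":[-70,2,-150],"roll":0,"hand":30}
    - {"offset":[-110,4,-165],"roll":0,"hand":30}
    - {"offset":[-150,5,-165],"roll":0,"hand":30}
    - {"offset":[-190,7,-165],"roll":0,"hand":30}
    - {"offset":[-230,8,-165],"roll":0,"hand":30}
    - {"offset":[-270,10,-165],"roll":0,"hand":30}
    - {"offset":[-310,11,-165],"roll":0,"hand":30}
    - {"offset":[-350,12,-165],"roll":0,"hand":30}
    - {"offset":[-390,14,-165],"roll":0,"hand":30}
    - {"offset":[-430,15,-165],"roll":0,"hand":30}
    - {"offset":[-470,17,-165],"roll":0,"hand":30}
    - {"offset":[-510,17,-165],"roll":0,"hand":30}
    - {"offset":[-540,17,-165],"roll":0,"hand":30}
    - {"offset":[-557,17,-165],"roll":0,"hand":30}
    - {"offset":[-557,17,-165],"roll":0,"hand":30}

```text
clock: 4.48
tool_pos: [0.5487, 0.3298, 0.1981]
orientation: [180.0, -0.1, -103.8]
force: [0.1, -0.4, -0.8]
opening: 0.036
```

```bash
python3 - <<'E'
from h import *
import pickle
print(ctrl.get_obs()['clock']); cams.snapshot('wrist');cams.snapshot('wrist')
Tw=T(); w=cams.snapshot('wrist'); pickle.dump((w,Tw),open('w2.pkl','wb'))
print(Tw[:3,3],obs()['joint_pos'].round(1),obs()['clock'],obs()['force'])
print(proj(w,[.534,.269,.083],Tw))
im=cv2.resize(w['img'],(800,500)); save('w2.png',im)
E
```

```text
4.4833
[0.5478553  0.32676472 0.19847568] [ 48.3  18.6  -7.4  -0.  -64.1 -62.2] 4.6333 [0.34080998 0.03534497 0.16991262]
[318.0981453  131.62108367]
```

View pics/w2.png

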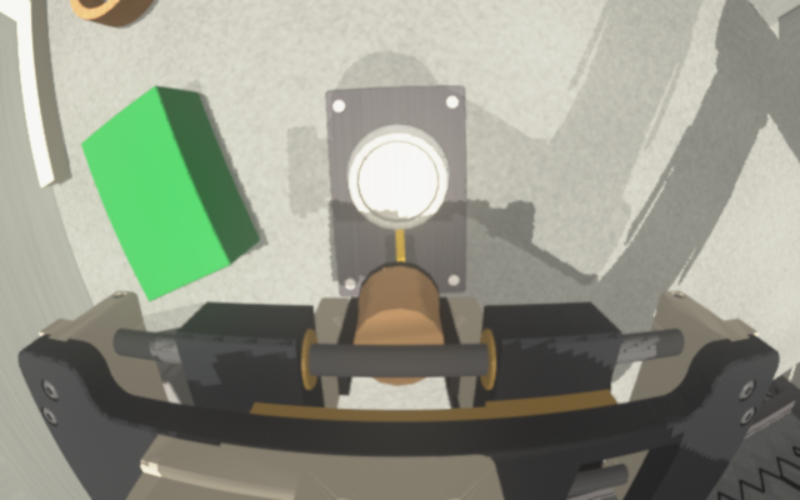

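The nest's ring centre is at about (398,180), native (318.4,144). The foot is held upright between the pads, and the yellow pointer is at (400,243).

```bash
python3 - <<'E'
from h import *
import pickle
w,Tw=pickle.load(open('w2.pkl','rb'))
g=cv2.cvtColor(w['img'],cv2.COLOR_RGB2GRAY)
# rim outer extremes
for z in (.083,.075):
  for q in [(398,181),(398,179),(347,179),(449,179),(398,130),(398,229),(398,141),(398,221),(358,181),(438,181)]: print(z,q,at(w,(q[0]/1.25,q[1]/1.25),z,Tw).round(4))
im=w['img'][90:240,250:390]; save('c2.png',cv2.resize(im,None,fx=4,fy=4,interpolation=cv2.INTER_CUBIC))
E
```

```text
0.083 (398, 181) [0.5365 0.28   0.083 ]
0.083 (398, 179) [0.5361 0.2787 0.083 ]
0.083 (347, 179) [0.5699 0.27   0.083 ]
0.083 (449, 179) [0.5022 0.2868 0.083 ]
0.083 (398, 130) [0.5281 0.2462 0.083 ]
0.083 (398, 229) [0.5446 0.3128 0.083 ]
0.083 (398, 141) [0.5299 0.2535 0.083 ]
0.083 (398, 221) [0.5432 0.3072 0.083 ]
0.083 (358, 181) [0.563  0.2733 0.083 ]
0.083 (438, 181) [0.5099 0.2865 0.083 ]
0.075 (398, 181) [0.5367 0.2809 0.075 ]
0.075 (398, 179) [0.5364 0.2796 0.075 ]
0.075 (347, 179) [0.5712 0.2706 0.075 ]
0.075 (449, 179) [0.5014 0.2879 0.075 ]
0.075 (398, 130) [0.5281 0.2461 0.075 ]
0.075 (398, 229) [0.5451 0.3147 0.075 ]
0.075 (398, 141) [0.5299 0.2536 0.075 ]
0.075 (398, 221) [0.5437 0.3089 0.075 ]
0.075 (358, 181) [0.564 0.274 0.075]
0.075 (438, 181) [0.5093 0.2876 0.075 ]
```

View pics/c2.png

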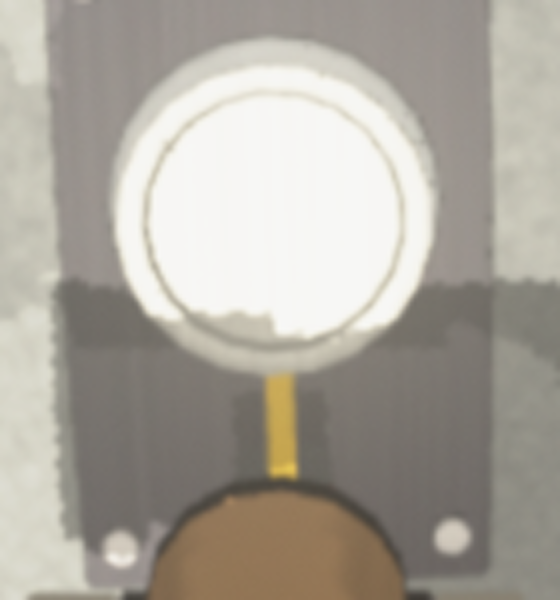

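Call:
jog_arm:
  motion:
    - {"offset":[15,0,0],"roll":0,"hand":30}
    - {"offset":[35,-1,5],"roll":0,"hand":30}
    - {"offset":[50,-1,20],"roll":0,"hand":30}
    - {"offset":[50,-1,40],"roll":0,"hand":30}
    - {"offset":[50,-1,58],"roll":0,"hand":30}
    - {"offset":[50,-1,68],"roll":0,"hand":30}
    - {"offset":[50,-1,70],"roll":0,"hand":30}
    - {"offset":[50,-1,70],"roll":0,"hand":30}
    - {"offset":[50,-1,70],"roll":0,"hand":30}

```text
clock: 5.38
tool_pos: [0.5378, 0.2778, 0.1306]
orientation: [-179.9, 0.0, -104.0]
force: [-0.7, -0.5, -0.3]
opening: 0.0364
```

```bash
python3 - <<'E'
from h import *
import pickle
cams.snapshot('side')
Tw=T(); w=cams.snapshot('wrist');s=cams.snapshot('side');t=cams.snapshot('top'); pickle.dump((w,Tw,s,t),open('w3.pkl','wb'))
print(Tw[:3,3],obs()['clock'],obs()['force'])
f=lambda i,x,y,ww,h:cv2.resize(i[y:y+h,x:x+ww],(400,400),interpolation=cv2.INTER_CUBIC)
a=f(w['img'],245,120,150,150); b=f(s['img'],190,110,100,100)
save('c3.png',np.hstack([a,b]))
E
```

```text
[0.53783621 0.27801001 0.13073676] 5.5833 [-0.39941783  0.75821887 -1.28076187]
```

View pics/c3.png

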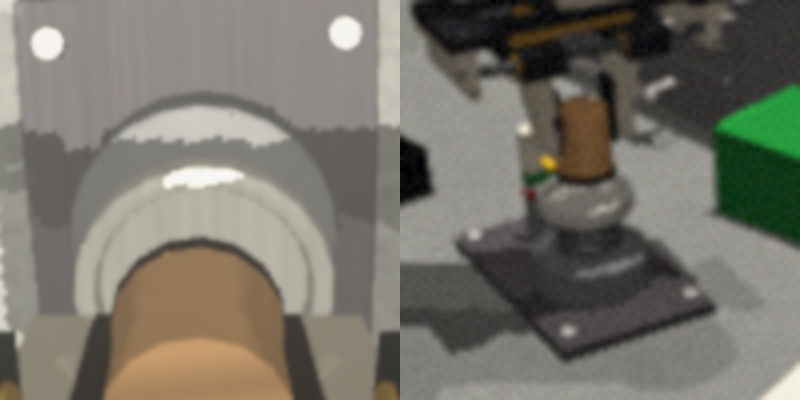

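In the wrist crop the sole's far edge is at (198,240), the rim's far edge at (204,168), and the rim spans 75 to 333. The foot is about 1.4 mm to the left of the nest centre. The side view shows it just over the cup.

```bash
python3 - <<'E'
from h import *
import pickle
w,Tw,s,t=pickle.load(open('w3.pkl','rb'))
I=np.linalg.inv(Tw)
f=lambda u,v:(245+u/2.6667,120+v/2.6667)
def tool(u,v,z): return ((I@np.append(at(w,f(u,v),z,Tw),1))[:2]*1000).round(1)
print('sole edge',tool(198,240,.0957),'L',tool(114,300,.0957),'R',tool(283,300,.0957))
print('rim far',tool(204,168,.083),'L',tool(75,285,.083),'R',tool(333,285,.083))
print('ring far in', tool(204,190,.083),tool(204,190,.075))
c=np.array([0.5365,.280,.083]); print('proj rim of wrist est', [((proj(w,c+Tw[:3,:3]@np.array([.034*a,.034*b,0]),Tw)-[245,120])*2.6667).round(0) for a,b in [(1,0),(0,1),(0,-1),(.7,.7),(.7,-.7)]])
E
```

```text
sole edge [16.9  0.3] L [  1.6 -19.9] R [ 1.6 20.8]
rim far [31.   1.8] L [  0.3 -31.2] R [ 0.3 35. ]
ring far in [25.5  1.8] [23.3  1.8]
proj rim of wrist est [array([204., 162.]), array([336., 291.]), array([ 72., 292.]), array([300., 203.]), array([108., 203.])]
```

Call:
jog_arm:
  motion:
    - {"offset":[1,1.5,0],"roll":0,"hand":30}
    - {"offset":[1,1.5,5],"roll":0,"hand":30}
    - {"offset":[1,1.5,10],"roll":0,"hand":30}
    - {"offset":[1,1.5,15],"roll":0,"hand":30}
    - {"offset":[1,1.5,18],"roll":0,"hand":30}
    - {"offset":[1,1.5,20],"roll":0,"hand":30}
    - {"offset":[1,1.5,20],"roll":0,"hand":30}
    - {"offset":[1,1.5,20],"roll":0,"hand":30}
    - {"offset":[1,1.5,20],"roll":0,"hand":30}

```text
clock: 6.33
tool_pos: [0.5355, 0.277, 0.1098]
orientation: [180.0, -0.0, -104.0]
force: [-2.1, -1.2, 2.1]
opening: 0.0359
```

Call:
jog_arm:
  motion:
    - {"offset":[0,0,0],"roll":0,"hand":44}
    - {"offset":[0,0,0],"roll":0,"hand":50}
    - {"offset":[0,0,0],"roll":0,"hand":56}
    - {"offset":[0,0,0],"roll":0,"hand":60}
    - {"offset":[0,0,0],"roll":0,"hand":60}
    - {"offset":[0,0,0],"roll":0,"hand":60}
    - {"offset":[0,0,-5],"roll":0,"hand":60}
    - {"offset":[0,0,-15],"roll":0,"hand":60}
    - {"offset":[0,0,-30],"roll":0,"hand":60}
    - {"offset":[0,0,-50],"roll":0,"hand":60}
    - {"offset":[0,0,-70],"roll":0,"hand":60}
    - {"offset":[20,0,-90],"roll":0,"hand":60}
    - {"offset":[50,0,-90],"roll":0,"hand":40}
    - {"offset":[50,0,-90],"roll":0,"hand":20}
    - {"offset":[50,0,-90],"roll":0,"hand":0}
    - {"offset":[50,0,-90],"roll":0,"hand":0}
    - {"offset":[0,0,-90],"roll":0,"hand":0}
    - {"offset":[-30,0,-90],"roll":0,"hand":0}
    - {"offset":[-60,0,-90],"roll":0,"hand":0}
    - {"offset":[-60,0,-90],"roll":0,"hand":0}

```text
clock: 8.0
tool_pos: [0.5512, 0.3406, 0.1983]
orientation: [-180.0, -0.0, -103.8]
force: [-0.0, -1.0, 0.2]
opening: 0.012
```

```bash
python3 - <<'E'
from h import *
import pickle
cams.snapshot('side');cams.snapshot('side')
Tw=T(); w=cams.snapshot('wrist');s=cams.snapshot('side'); pickle.dump((w,Tw,s),open('w4.pkl','wb'))
print(Tw[:3,3],obs()['clock'],obs()['force'],obs()['opening'])
f=lambda i,x,y,ww,h:cv2.resize(i[y:y+h,x:x+ww],(400,400),interpolation=cv2.INTER_CUBIC)
a=f(w['img'],240,80,160,160); b=f(s['img'],190,110,100,100)
save('c4.png',np.hstack([a,b]))
E
```

```text
[0.54993288 0.3369851  0.19831837] 8.2 [ 0.61463545 -0.12089033 -0.27660224] 0.0011798130821670722
```

View pics/c4.png

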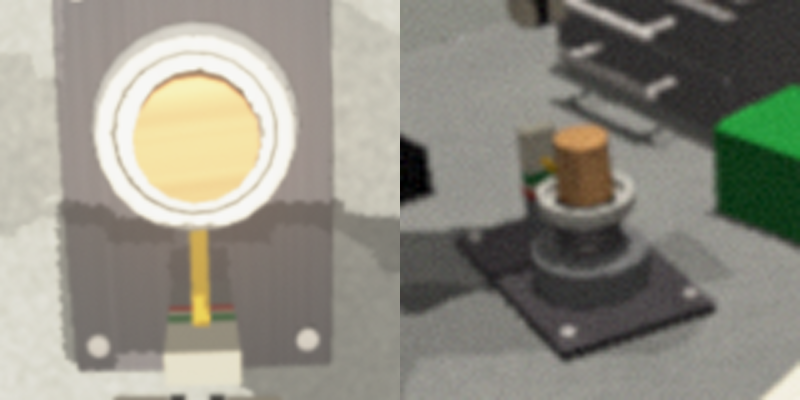

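The foot stands upright and centred: its top is at (198,138) and the ring at (195,131), and the fingers are clear. Next the timer plunger, with the jaws shut.

Call:
jog_arm:
  motion:
    - {"offset":[20,-3,0],"roll":0,"hand":0}
    - {"offset":[55,-7,0],"roll":0,"hand":0}
    - {"offset":[90,-11,0],"roll":0,"hand":0}
    - {"offset":[125,-15,0],"roll":0,"hand":0}
    - {"offset":[160,-19,0],"roll":0,"hand":0}
    - {"offset":[195,-23,0],"roll":0,"hand":0}
    - {"offset":[230,-27,0],"roll":0,"hand":0}
    - {"offset":[265,-31,0],"roll":0,"hand":0}
    - {"offset":[300,-35,10],"roll":0,"hand":0}
    - {"offset":[325,-38,25],"roll":0,"hand":0}
    - {"offset":[336,-40,35],"roll":0,"hand":0}
    - {"offset":[336,-40,35],"roll":0,"hand":0}
    - {"offset":[336,-40,35],"roll":0,"hand":0}
    - {"offset":[336,-40,35],"roll":0,"hand":0}

```text
clock: 9.37
tool_pos: [0.5083, 0.0001, 0.1652]
orientation: [-179.9, 0.0, -104.0]
force: [-0.4, -0.3, 0.1]
opening: 0.0008
```

```bash
python3 - <<'E'
from h import *
import pickle
w,Tw,s=pickle.load(open('w4.pkl','rb'))
print('foot top',at(w,(319.2,135.2),.125,Tw),'ring',at(w,(240+195/2.5,80+131/2.5),.083,Tw))
Tw=T(); w=cams.snapshot('wrist'); pickle.dump((w,Tw),open('w5.pkl','wb'))
im=w['img'].astype(int); m=((im[...,0]>110)&(im[...,1]<70)&(im[...,2]<70)).astype(np.uint8)
n,l,st,c=cv2.connectedComponentsWithStats(m)
print(Tw[:3,3])
for i in range(1,n):
    if st[i,4]>150: print(st[i],c[i],at(w,c[i],.074,Tw))
off([.507,.001,.12])
E
```

```text
foot top [0.53520179 0.27888009 0.125     ] ring [0.53639756 0.27980786 0.083     ]
[5.08328754e-01 1.24490323e-04 1.65202630e-01]
[ 13  93  12  22 216] [ 18.8287037  103.76851852] [ 0.80441975 -0.19584676  0.074     ]
pos [5.084e-01 5.000e-04 1.653e-01] yaw [-1.7993e+02  3.0000e-02 -1.0394e+02] offset mm [-0.1  1.6 45.3]
```

```bash
python3 - <<'E'
from h import *
import pickle
w,Tw=pickle.load(open('w5.pkl','rb'))
save('w5.png',cv2.resize(w['img'][100:300,200:440],None,fx=2.5,fy=2.5))
E
```

```text
(no output)
```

View pics/w5.png

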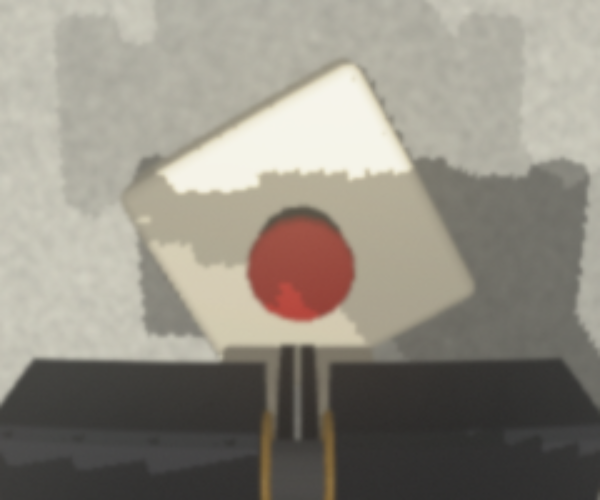

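The plunger centre is at (301,268) in the crop, native (320.4,207.2), right at the TCP.

```bash
python3 - <<'E'
from h import *
import pickle
w,Tw=pickle.load(open('w5.pkl','rb'))
p=at(w,(320.4,207.2),.074,Tw); print(p); off([*p[:2],.073])
E
```

```text
[5.07137640e-01 3.26777353e-04 7.40000000e-02]
pos [5.084e-01 5.000e-04 1.653e-01] yaw [-1.7993e+02  3.0000e-02 -1.0394e+02] offset mm [ 0.5  1.3 92.3]
```

Call:
jog_arm:
  motion:
    - {"offset":[0.5,1,30],"roll":0,"hand":0}
    - {"offset":[0.5,1,60],"roll":0,"hand":0}
    - {"offset":[0.5,1,72],"roll":0,"hand":0}
    - {"offset":[0.5,1,78],"roll":0,"hand":0}
    - {"offset":[0.5,1,83],"roll":0,"hand":0}
    - {"offset":[0.5,1,87],"roll":0,"hand":0}
    - {"offset":[0.5,1,90],"roll":0,"hand":0}
    - {"offset":[0.5,1,92],"roll":0,"hand":0}
    - {"offset":[0.5,1,92],"roll":0,"hand":0}
    - {"offset":[0.5,1,92],"roll":0,"hand":0}
    - {"offset":[0.5,1,92],"roll":0,"hand":0}

```text
clock: 10.33
tool_pos: [0.5073, -0.0001, 0.0734]
orientation: [-179.9, 0.1, -104.0]
force: [-3.1, 3.1, 5.0]
opening: 0.0001
```

Call:
jog_arm:
  motion:
    - {"offset":[0,0,1],"roll":0,"hand":0}
    - {"offset":[0,0,2],"roll":0,"hand":0}
    - {"offset":[0,0,2],"roll":0,"hand":0}
    - {"offset":[0,0,2],"roll":0,"hand":0}

```text
clock: 10.67
tool_pos: [0.5075, -0.0002, 0.0729]
orientation: [-179.9, 0.1, -103.9]
force: [-8.7, 4.5, 24.4]
opening: 0.0007
```

The plunger bottomed out: 24 N and z stalled. Now lift and go over the foot.

Call:
jog_arm:
  motion:
    - {"offset":[0,0,-10],"roll":0,"hand":0}
    - {"offset":[0,0,-30],"roll":0,"hand":0}
    - {"offset":[0,0,-60],"roll":0,"hand":0}
    - {"offset":[0,0,-95],"roll":0,"hand":0}
    - {"offset":[-20,3,-120],"roll":0,"hand":0}
    - {"offset":[-55,8,-127],"roll":0,"hand":0}
    - {"offset":[-95,14,-127],"roll":0,"hand":0}
    - {"offset":[-135,20,-127],"roll":0,"hand":0}
    - {"offset":[-175,26,-127],"roll":0,"hand":0}
    - {"offset":[-215,32,-127],"roll":0,"hand":0}
    - {"offset":[-250,37,-127],"roll":0,"hand":0}
    - {"offset":[-270,40,-120],"roll":0,"hand":0}
    - {"offset":[-277,40,-105],"roll":0,"hand":0}
    - {"offset":[-277,40,-90],"roll":0,"hand":0}
    - {"offset":[-277,40,-81],"roll":0,"hand":0}
    - {"offset":[-277,40,-81],"roll":0,"hand":0}
    - {"offset":[-277,40,-81],"roll":0,"hand":0}

```text
clock: 12.08
tool_pos: [0.5348, 0.2772, 0.1514]
orientation: [180.0, -0.1, -104.0]
force: [0.1, -0.5, 0.4]
opening: -0.0002
```

```bash
python3 - <<'E'
from h import *
cams.snapshot('side')
Tw=T(); w=cams.snapshot('wrist');s=cams.snapshot('side')
off([.5355,.278,.136]); print(obs()['force'])
f=lambda i,x,y,ww,h:cv2.resize(i[y:y+h,x:x+ww],(400,400),interpolation=cv2.INTER_CUBIC)
save('c6.png',np.hstack([f(w['img'],240,120,160,160),f(s['img'],190,100,100,100)]))
E
```

```text
pos [0.5354 0.2777 0.1527] yaw [-1.7993e+02  8.0000e-02 -1.0401e+02] offset mm [-0.3 -0.  16.7] 
[ 0.28952048 -0.95965713  0.22499416]
```

View pics/c6.png

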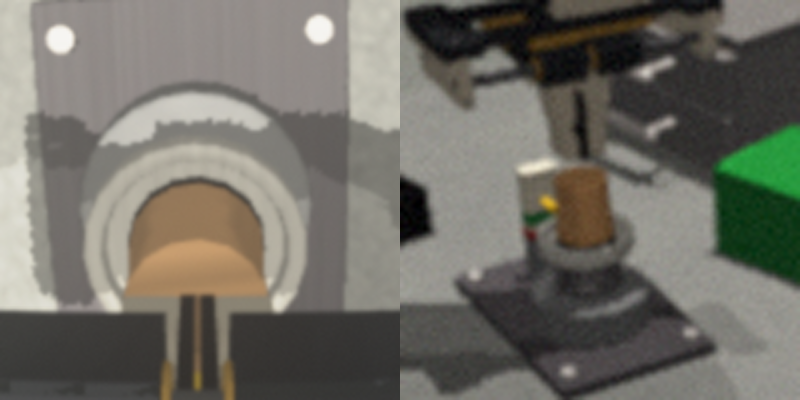

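The shut fingers are centred above the foot, which is upright and centred in the cup. Pressing in stages while watching force and height.

Call:
jog_arm:
  motion:
    - {"offset":[0,0,5],"roll":0,"hand":0}
    - {"offset":[0,0,9],"roll":0,"hand":0}
    - {"offset":[0,0,12],"roll":0,"hand":0}
    - {"offset":[0,0,14],"roll":0,"hand":0}
    - {"offset":[0,0,16],"roll":0,"hand":0}
    - {"offset":[0,0,18],"roll":0,"hand":0}
    - {"offset":[0,0,20],"roll":0,"hand":0}
    - {"offset":[0,0,22],"roll":0,"hand":0}
    - {"offset":[0,0,23],"roll":0,"hand":0}
    - {"offset":[0,0,23],"roll":0,"hand":0}
    - {"offset":[0,0,23],"roll":0,"hand":0}
    - {"offset":[0,0,23],"roll":0,"hand":0}

```text
clock: 13.23
tool_pos: [0.5348, 0.2778, 0.129]
orientation: [-180.0, 0.0, -104.0]
force: [-2.0, -1.2, 6.5]
opening: 0.0007
```

Call:
jog_arm:
  motion:
    - {"offset":[0,0,2],"roll":0,"hand":0}
    - {"offset":[0,0,4],"roll":0,"hand":0}
    - {"offset":[0,0,6],"roll":0,"hand":0}
    - {"offset":[0,0,7],"roll":0,"hand":0}
    - {"offset":[0,0,8],"roll":0,"hand":0}
    - {"offset":[0,0,8],"roll":0,"hand":0}
    - {"offset":[0,0,8],"roll":0,"hand":0}
    - {"offset":[0,0,8],"roll":0,"hand":0}
    - {"offset":[0,0,8],"roll":0,"hand":0}
    - {"offset":[0,0,8],"roll":0,"hand":0}
    - {"offset":[0,0,8],"roll":0,"hand":0}
    - {"offset":[0,0,8],"roll":0,"hand":0}

```text
clock: 14.23
tool_pos: [0.5348, 0.2778, 0.1215]
orientation: [-180.0, 0.0, -104.0]
force: [-3.8, -1.5, 9.4]
opening: 0.0002
```

```bash
python3 - <<'E'
from h import *
F=[];Z=[]
for _ in range(6):
    s=cams.snapshot('side'); o=obs(); F.append(o['force']); Z.append(o['tool_pos'])
print(np.mean(F,0).round(2),np.mean(Z,0).round(4),np.std(Z,0).round(4),o['clock'])
w=cams.snapshot('wrist')
f=lambda i,x,y,ww,h:cv2.resize(i[y:y+h,x:x+ww],(400,400),interpolation=cv2.INTER_CUBIC)
save('c7.png',np.hstack([f(w['img'],240,120,160,160),f(s['img'],205,120,60,60)]))
E
```

```text
[-3.42 -1.69 10.04] [0.5348 0.2778 0.1215] [0. 0. 0.] 14.5333
```

View pics/c7.png

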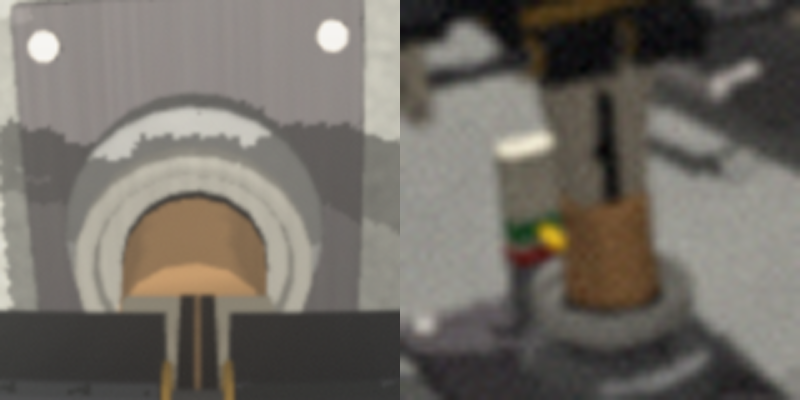

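The pointer (550,237) is in the green band, the force of about 9.5–10 N matches roughly 15 mm of travel, and the foot is upright. Handing in while holding.

```bash
python3 -c "
from h import *
print(order.close_job()); o=obs(); print(o['clock'],o['force'].round(1),o['tool_pos'].round(4))"
```

```text
the job is handed in; nothing more can be done
None
the job is handed in; nothing more can be done
```

The light foot is bonded as asked, and I handed the job in at about 14.6 s with the arm still pressing. The hand-in reports no verdict, so what follows rests on my own checks.

- **Foot in the nest:** I placed it sole down and let go. The wrist and side views showed it upright and centred within about 2 mm.
- **Timer plunger:** I pressed it until the force rose to 24 N and the tool stopped moving, then lifted off. I didn't photograph the plunger back up; I only know that I lifted clear of it.
- **Final press:** The shut fingertips push on the foot with about 9.5 to 10 N. The tool height puts the nest about 14.5 mm down, which matches the expected force. The tool was not moving, and the side view shows the pointer in the green band.
- **Bystanders:** No bystander was touched as far as I could see, but I did not re-measure their positions at the end.

The cameras disagreed on the nest position: the wrist view differed from the top view by about 6 mm and from the side view by about 16 mm. I settled it with a close wrist view of the foot just above the cup. After the hand-in no further readings were possible.

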